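# Pin the rotator paddle and load its tube

## Robot

A 6-joint arm with a two-finger parallel gripper is mounted at the origin on a cart in front of the work surface, level with it; the furniture and walls round the work are solid. World frame = base frame: x ahead of the robot, y to its left, z up, the work surface at z = 0. Lengths are in m, angles in rad, forces in N, time in s.
With the tool pointing down it reaches from about 0.3 to 0.875 m from the base axis. Payload 4.2 kg.
Tool frame: the origin (TCP) lies midway between the tips of the shut fingers; the grasp point (between the pads) lies 19 mm behind it; z points along the fingers, y is the line along which they close (so a half turn about z gives the same grasp; the last joint's range is limited). The gripper opens to 85 mm and grips with 20 to 120 N. Pads are 22 mm wide; open, the fingers measure 114 mm over their backs; the gripper's body (76 mm by 85 mm) begins 54 mm behind the grasp point. The pads swing forward as they close: fully open they stand 13 mm farther back than shut.
Start: joints at [1.294, 0.32, 1.565, -0, 1.257, -0.02], TCP at [0.146, 0.556, 0.231] pointing down, gripper open.
Joint ranges: [-3.11, 3.11], [-0.84, 2.01], [0.21, 2.61], [-1.34, 4.49], [0.05, 2.63], [-2.56, 2.56]. Speed limits (rad/s): [2.57, 2.57, 3.14, 3.14, 3.14, 3.14].

## Interface

Orientations are given as [roll, pitch, yaw] about the fixed x, y, z axes, in that order (R = Rz(yaw) Ry(pitch) Rx(roll)).
In Python, from station import readout, optics, ctrl gives the robot as it stands. The module is installed in compiled form; this text tells all that it offers.
- The arm moves only by the tool drive_tool, never from a script. Its argument "plan" is text: rows parted by semicolons, each of 7 numbers parted by spaces: the turn, a rotation vector about the tool's x, y, z in degrees, then the shift along the tool's x, y, z in m, then the finger opening in m, from 0 to 0.0854. In form: wx wy wz dx dy dz hand; .... A call has exactly 8 rows; each row is the pose to reach, as a shift and turn from the pose commanded when the call began, along the tool's axes at that moment; what a row does not reach only later rows make up. A row lasts 1/12 s, in which the tool goes at most 41.7 mm and 7.16 degrees, less where a joint would pass 70% of its speed; a pose out of reach is approached as far as the arm can. A call with a gripper value outside its range is refused whole. The fingers move at their own pace and stop on an object; "grip_force" is the grip in N (left out, the last holds). Time passes only in rows, so rows that repeat a pose let the fingers close, or fill a call up. It gives the time, the measured TCP pose, the force, the opening and the grip force at its end, in the units of the state.
- readout.state(): the state, without advancing time (a new reading comes with each control period).
- optics.read_camera(name): name is "scene" or "top" or "wrist"; returns the picture (400x640x3 uint8, red, green, blue); there is no depth.
- optics.calibration(name): a dict with "intrinsics" (3x3 intrinsics, pixels), "origin" and "rotation" of the camera in the world; the wrist camera has in their place "mount" (4x4, takes a point from camera to tool coordinates, whose origin is the TCP and whose axes are the flange's). Camera axes: x right, y up, looking along -z (the intrinsics and any distortion apply to the point x, -y, -z); pixel columns grow to the right and rows downward; lengths in m; the calibration is good to about 2 mm. A picture is of the moment at which its call begins: read the wrist's pose just before it. calibration takes no time and is no camera call.
- ctrl.finish_job(): hands the job in; it is judged then, once.
The state is a dict: "time": time; "joints": joint angles; "qvel": joint speeds; "tau": joint torques, N m; "position": TCP position; "tcp_rot": TCP orientation; "contact_force": force on the tool from outside, world axes, zero at the start; "wrist_torque": the same for the moment, N m; "gripper_width": finger opening in m; "grasp_force": force on a finger pad.
Only numpy, scipy, OpenCV 4.12 (cv2) and the standard library are available. Lean on these libraries where they do the work, as an engineer would, in place of code of your own. Each camera call takes 0.05 s, during which the arm holds its last target. There are 200 camera calls.

## Task

The paddle of the tube rotator sits loose on its upright shaft. Lock it: take the wire-lock pin from the tray, push it fully home through the cross hole in the shaft end, from the side that faces you, and swing its sprung loop over the shaft end until it snaps shut. Then press the sample tube from the tray into the empty pair of spring clips on the paddle, centred so that both clips hold its glass, and leave the specimen cup and the decapper where they are.

Things in the scene. Friction and masses are not known exactly. Their poses are not given: they have to be found in the camera images.
- pin: Steel wire-lock (hitch) pin lying level in the grey tray, axis 16 mm above the worktop. Origin on its axis at the shoulder between shank and head; x along the shank to the tip, z up. Shank 8 mm in diameter, 46 mm long (x = 0 to 46 mm), last 5 mm tapered to 4 mm. About 78 g with its loop; put down, it lies steady and level on the flat underside of head and lug, 7 mm below the axis.
- shank_grip (a point): Middle of the part of the shank that is free in the tray, 19 mm from the shoulder towards the tip; axes as pin. There a finger channel 39 mm long crosses the tray, its floor 13 mm below the axis, 30 mm free on both sides of the shank. Held here the pin cannot go home, as the fingers meet the shaft: it must be put down and taken again by the head.
- pin_head (a point): Centre of the pin's head; axes as pin. A steel block 16 mm long (x), 26 mm wide (y, flat sides), 14 mm high. In the tray it sits in a close pocket, its top 1 mm below the tray's top, and cannot be gripped there. A 14 mm wide lug behind it carries the loop's hinge, 20 mm behind the shoulder on the pin's axis; the hinge runs across the pin (y).
- tray_flat (a point): Point on the tray's flat top (24 mm above the worktop) near the edge of the finger channel, between the pin's pocket and the tube: a place to put the pin down with its shoulder here, head and lug on the flat, shank out over the channel. The flat reaches 50 mm from here towards -x, 15 mm towards the pocket (-y) and 30 mm towards the tube (+y). x as the pin lies in its pocket, z up.
- loop (a joint): Hinge angle (rad) of the pin's sprung loop. 0 = folded back from the head, 31 degrees above the axis (as in the tray); it grows as the loop swings up and over towards the tip; 2.6 = shut, level round the shaft and past the tip. Over-centre spring: holds the loop back below 1.1, snaps it shut above 1.1 (at most 0.075 N m, 1 N at the bar).
- loop_bar (a point): Middle of the loop's end bar, a black sleeve 9 mm in diameter and 20 mm long across the pin, 72.5 mm from the loop's hinge. The loop is a U of 3.6 mm wire, its two legs 40 mm apart (36 mm clear between them).
- cross_hole (a point): Mouth of the cross hole, on the side of the shaft end that faces the robot, 127 mm above the worktop; x points into the hole along its axis (level), z up. Hole 10 mm in diameter, chamfered, 22 mm through. The shaft end is a steel block 22 mm thick along the hole, 20 mm wide, 24 mm high, hole at mid-height. Shaft and paddle turn only stiffly.
- land (a point): Middle of the flat land on the paddle's hub under the seated head: 24 mm along the hole, 22 mm wide, from 1 to 25 mm in front of the hole's mouth and 8 mm below its axis (1 mm below the head). The paddle's top face is 26 mm below the hole's axis; the round hub on it is 42 mm in diameter, 12 mm high. Axes as cross_hole.
- empty_clips (a point): Midpoint of the empty pair of white C-shaped spring clips, on the axis of a seated tube, 119 mm above the worktop, 18 mm above the paddle. x along the seated tube, z up; the clips open upwards. Clips at x = -26 and +26 mm, each 8 mm wide (44 mm free between), tips 10 mm above the axis. Pressing a tube down past the lips takes about 10 N in all.
- tube: Sample tube with cap, lying level in a trough of the tray beside the pin, axis 16 mm above the worktop. Origin at the centre of its round bottom, z along its axis to the cap. 104 mm long; body 13 mm in diameter, from 86 mm on the cap, 17 mm in diameter. About 14 g. Either end may point ahead in the clips. (The tube already clipped to the paddle stays.)
- tube_mid (a point): Point on the tube's axis 46 mm from its bottom, to be put midway between the clips; axes as tube. In the tray the finger channel crosses the tube here: 39 mm long, floor 13 mm below the axis, 30 mm free on both sides.
- cup: Bystander: specimen cup with screw cap, 44 mm in diameter, 53 mm high; origin under its centre.
- decapper: Bystander: waisted hand decapper standing upright, 35 mm in diameter, 70 mm high; origin under its centre.

How it is judged:
By the outcome, as a careful person would: the job done as asked, in the order asked, and still so for the second after the job is handed in, with the robot touching nothing.
It also fails if it takes over 67 s, if anything falls off the work surface, if the arm or the gripper's body presses on something with over 40 N, if the wrist force passes 120 N, or if a joint passes its speed limit or range.

## Working session

There is one attempt and no reset: what is moved stays moved. The work goes in short steps, Python scripts to look and compute and a tool call to move; the robot and the scene stay as the last step left them, time stands still between calls to the robot, and variables do not carry over. Pictures are saved under pics/ and viewed, at most 10 in all, crops included, and the job is handed in when it is done.

Besides the shell and the picture viewer there is one more tool, called after "Call:" as a command line: name --argument value ..., lists and objects as JSON in quotes. drive_tool: Moves the arm, as the interface text tells. Its arguments: {"type":"object","properties":{"plan":{"type":"string"},"grip_force":{"type":"number"}},"required":["plan"]}

```bash
mkdir -p pics
python3 - <<'E'
from station import readout, optics
import cv2, numpy as np
s=readout.state();print(s)
for n in("scene","top","wrist"):
    c=optics.calibration(n);print(n,c)
    cv2.imwrite(f"pics/{n}0.png",optics.read_camera(n)[:,:,::-1])
E
```

```text
{'time': 0.0, 'joints': array([ 1.29397431e+00,  3.20288444e-01,  1.56568661e+00,  2.70922316e-05,
        1.25740463e+00, -1.99964553e-02]), 'qvel': array([-0.00115191,  0.00039893,  0.00017863,  0.00175084, -0.00105879,
       -0.00158964]), 'tau': array([-2.75817132e-03, -4.15520954e+01, -2.34158742e+01, -2.95622331e-04,
        8.41409405e-03, -1.46322293e-05]), 'position': array([0.14591376, 0.55567812, 0.23048131]), 'tcp_rot': array([-3.13980650e+00, -6.14843205e-05,  2.88475866e+00]), 'contact_force': array([-0.70412103,  0.00390605,  0.04580807]), 'wrist_torque': array([0.03347559, 0.03096462, 0.04034128]), 'grasp_force': 0.0, 'gripper_width': 0.08517353369011732}
scene {'intrinsics': array([[390.83633301,   0.        , 324.97679349],
       [  0.        , 390.83633301, 195.91703329],
       [  0.        ,   0.        ,   1.        ]]), 'origin': array([ 0.01235414, -0.55628463,  0.66680311]), 'rotation': array([ 0.91515918,  0.01125447, -0.6975637 ])}
top {'intrinsics': array([[374.67077104,   0.        , 319.31265893],
       [  0.        , 374.67077104, 204.26422704],
       [  0.        ,   0.        ,   1.        ]]), 'origin': array([ 0.29313686, -0.01902913,  1.00547752]), 'rotation': array([ 0.17558095,  0.00168724, -1.58585359])}
wrist {'intrinsics': array([[347.68542646,   0.        , 322.88576632],
       [  0.        , 347.68542646, 197.56271922],
       [  0.        ,   0.        ,   1.        ]]), 'mount': array([[ 9.69914073e-04,  9.45536259e-01,  3.25515349e-01,
         8.42942814e-02],
       [ 9.99999385e-01, -1.09190003e-03,  1.92057288e-04,
         6.41800813e-04],
       [ 5.37027350e-04,  3.25514963e-01, -9.45536737e-01,
        -1.42771704e-01],
       [ 0.00000000e+00,  0.00000000e+00,  0.00000000e+00,
         1.00000000e+00]])}
```

View pics/top0.png

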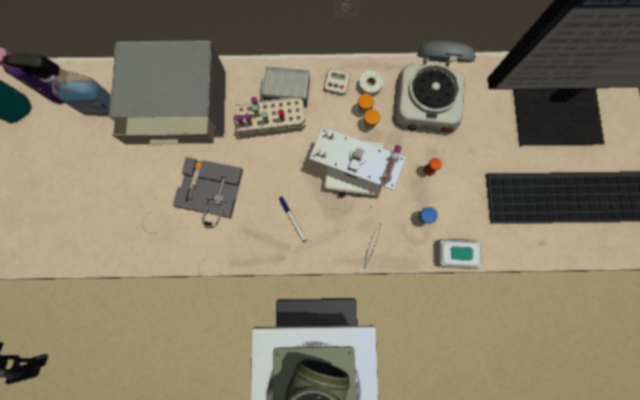

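View pics/scene0.png

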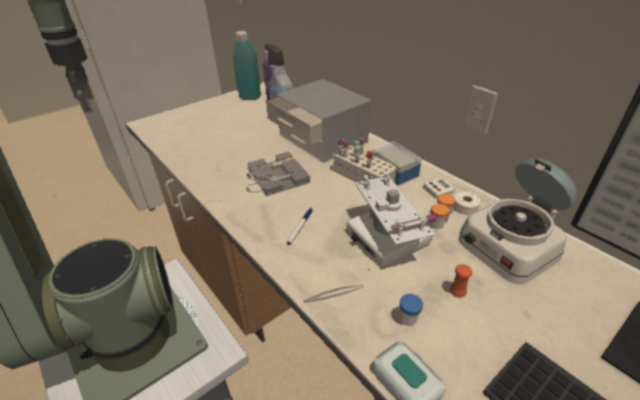

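The top view shows the tray at about (208,188), with the pin near (217,200), its loop bar at (209,222) and the tube at (194,180). The paddle's shaft end is at (357,157), the empty clips at about (325,143) and the clipped tube at (393,165).

```bash
cat > h.py <<'E'
import numpy as np, cv2
from station import readout, optics
from scipy.spatial.transform import Rotation as R
def cam(n,s=None):
    c=optics.calibration(n)
    if n=="wrist":
        s=s or readout.state(); Rt=R.from_euler('xyz',s['tcp_rot']).as_matrix(); M=np.array(c['mount'])
        return c['intrinsics'],Rt@M[:3,:3],Rt@M[:3,3]+s['position']
    return c['intrinsics'],R.from_euler('xyz',c['rotation']).as_matrix(),np.array(c['origin'])
def ray(C,uv):
    K,Rc,o=C; d=np.linalg.inv(K)@[uv[0],uv[1],1]; return o,Rc@(d*[1,-1,-1])
def onz(C,uv,z):
    o,d=ray(C,uv); return o+d*(z-o[2])/d[2]
def proj(C,P):
    K,Rc,o=C; p=Rc.T@(np.asarray(P)-o); p=K@(p*[1,-1,-1]); return p[:2]/p[2]
def rel(P,rpy,s=None):
    "turn (deg) and shift from present pose to target TCP pose"
    s=s or readout.state(); R0=R.from_euler('xyz',s['tcp_rot'])
    return (R0.inv()*R.from_euler('xyz',rpy)).as_rotvec(degrees=True).round(2), R0.inv().apply(np.asarray(P)-s['position']).round(4)
def shot(name,s=None):
    s=readout.state(); im=optics.read_camera("wrist"); cv2.imwrite(f"pics/{name}.png",im[:,:,::-1])
    import pickle; pickle.dump(s,open(f"pics/{name}.pkl","wb")); return s,im
def load(name):
    import pickle; return cam("wrist",pickle.load(open(f"pics/{name}.pkl","rb")))
E
python3 - <<'E'
from h import *
C=cam("top")
for n,uv,z in [("bar",(209,222),.05),("head",(218,199),.024),("tip",(223,180),.016),("cap",(197,165),.016),("bot",(190,195),.016),("trayTL",(184,158),.024),("trayTR",(242,167),.024),("shaft",(357,155),.139),("clipA",(330,135),.125),("clipB",(318,153),.125),("cup",(428,215),.053),("dec",(434,166),.07)]: print(n,onz(C,uv,z).round(3))
t=cv2.imread("pics/top0.png")
a=cv2.resize(t[145:235,165:250],None,fx=4.5,fy=4.5,interpolation=2);b=cv2.resize(t[120:210,300:410],None,fx=3.6,fy=4.5,interpolation=2)
cv2.imwrite("pics/c1.png",np.hstack([a,b]))
E
```

```text
bar [0.421 0.264 0.05 ]
head [0.486 0.25  0.024]
tip [0.54  0.24  0.016]
cap [0.583 0.313 0.016]
bot [0.499 0.328 0.016]
trayTL [0.601 0.346 0.024]
trayTR [0.573 0.188 0.024]
shaft [ 0.566 -0.112  0.139]
clipA [ 0.622 -0.049  0.125]
clipB [ 0.577 -0.019  0.125]
cup [ 0.43  -0.299  0.053]
dec [ 0.555 -0.317  0.07 ]
```

View pics/c1.png

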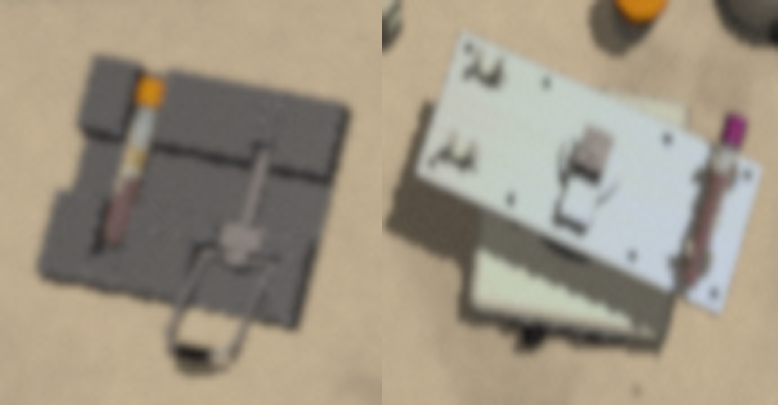

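The crop shows the tray yawed by about -10°. The pin points away from the robot with its loop folded back towards it, and the tube lies to its left. The empty clips are at the paddle's left end. I'll go above the tray next.

Run:
```python
from h import *
print(rel([.51,.275,.19],[np.pi,0,2.967]))
```

```text
(array([-0.08, -0.  , -4.71]), array([-0.4235, -0.1791,  0.0409]))
```

Call:
drive_tool --plan "0 0 0 -0.038 -0.016 0 0.085; 0 0 0 -0.076 -0.032 0 0.085; 0 0 0 -0.114 -0.048 0 0.085; 0 0 0 -0.152 -0.064 0 0.085; 0 0 0 -0.190 -0.080 0 0.085; 0 0 0 -0.228 -0.096 0 0.085; 0 0 0 -0.266 -0.112 0 0.085; 0 0 0 -0.300 -0.127 0.01 0.085"

```text
time: 0.82
position: [0.4064, 0.3561, 0.2228]
tcp_rot: [3.138, 0.003, 2.884]
contact_force: [-0.2, 1.4, -0.5]
gripper_width: 0.0853
grasp_force: 0.0
```

Call:
drive_tool --plan "0 0 -2 -0.036 -0.015 0 0.085; 0 0 -4.7 -0.072 -0.030 0.01 0.085; 0 0 -4.7 -0.108 -0.045 0.02 0.085; 0 0 -4.7 -0.1235 -0.052 0.03 0.085; 0 0 -4.7 -0.1235 -0.052 0.03 0.085; 0 0 -4.7 -0.1235 -0.052 0.03 0.085; 0 0 -4.7 -0.1235 -0.052 0.03 0.085; 0 0 -4.7 -0.1235 -0.052 0.03 0.085"

```text
time: 1.48
position: [0.5095, 0.2764, 0.1919]
tcp_rot: [3.141, 0.0, 2.968]
contact_force: [0.2, 0.0, -0.7]
gripper_width: 0.085
grasp_force: 0.0
```

Run:
```python
from h import *
s,im=shot("w1"); print(s['time'],s['position'],s['tcp_rot'],s['joints'])
```

```text
1.4833 [0.50949061 0.27643996 0.19194473] [3.14077361e+00 3.79342840e-04 2.96821695e+00] [ 4.77056935e-01  3.53465522e-01  1.61645303e+00  4.58271758e-04
  1.17087629e+00 -9.20542106e-01]
```

View pics/w1.png

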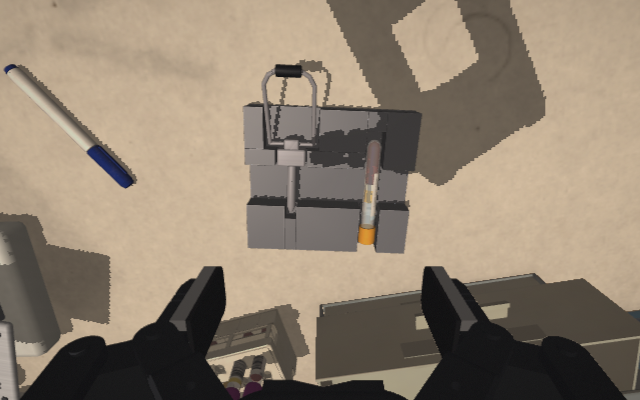

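The wrist view shows the shank running from (291,165) to (291,212), with the head centre at (291,153). The tube runs from its bottom at (375,141) to the cap end at (366,244), and the loop bar is at (288,71).

```bash
python3 - <<'E'
from h import *
C=load("w1")
for n,uv,z in [("shoulder",(291,165),.023),("headback",(291,141),.023),("tip",(291.5,212),.016),("shank_a",(292,170),.020),("shank_b",(291.5,195),.020),("headL",(277,152),.023),("headR",(305.5,152),.023),("bot",(375,141),.0225),("capend",(366.5,244),.0245),("bar",(288,71),.053),("chanTop",(330,165),.024),("chanBot",(330,201),.024),("trayTL",(245,106),.024),("trayTR",(420,113),.024),("BL",(247,206),.024),("BR",(408,208),.024)]: print(n,onz(C,uv,z).round(4))
E
python3 - <<'E'
import cv2
im=cv2.imread("pics/w1.png")[60:260,235:430]
cv2.imwrite("pics/w1c.png",cv2.resize(im,None,fx=3,fy=3,interpolation=2))
E
```

```text
shoulder [0.4962 0.2498 0.023 ]
headback [0.4746 0.2542 0.023 ]
tip [0.5443 0.2398 0.016 ]
shank_a [0.5017 0.2493 0.02  ]
shank_b [0.5257 0.2439 0.02  ]
headL [0.4822 0.2397 0.023 ]
headR [0.4866 0.2651 0.023 ]
bot [0.4876 0.3286 0.0225]
capend [0.5872 0.3074 0.0245]
bar [0.4172 0.2663 0.053 ]
chanTop [0.5021 0.2851 0.024 ]
chanBot [0.5366 0.2793 0.024 ]
trayTL [0.4378 0.2212 0.024 ]
trayTR [0.4697 0.3701 0.024 ]
BL [0.528  0.2005 0.024 ]
BR [0.5564 0.3515 0.024 ]
```

View pics/w1c.png

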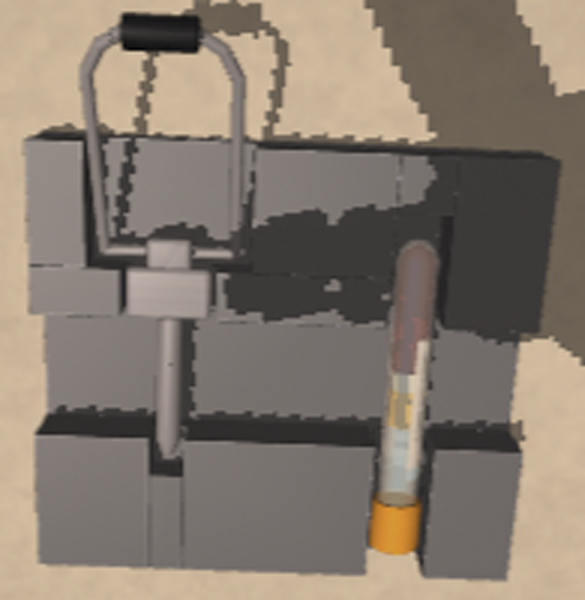

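Run:
```python
from h import *
print(rel([.5166,.246,.006],[np.pi,0,np.radians(168)]))
```

```text
(array([0.05, 0.03, 2.09]), array([-0.0122, -0.029 ,  0.186 ]))
```

Call:
drive_tool --plan "0 0 2.1 -0.012 -0.029 0.03 0.025; 0 0 2.1 -0.012 -0.029 0.065 0.025; 0 0 2.1 -0.012 -0.029 0.10 0.025; 0 0 2.1 -0.012 -0.029 0.13 0.025; 0 0 2.1 -0.012 -0.029 0.15 0.025; 0 0 2.1 -0.012 -0.029 0.17 0.025; 0 0 2.1 -0.012 -0.029 0.183 0.025; 0 0 2.1 -0.012 -0.029 0.186 0.025"

```text
time: 2.2
position: [0.5151, 0.2452, 0.0035]
tcp_rot: [-3.139, -0.003, 2.932]
contact_force: [0.1, -0.1, -0.1]
gripper_width: 0.0249
grasp_force: 0.0
```

Call:
drive_tool --plan "0 0 0 0 0 0 0; 0 0 0 0 0 0 0; 0 0 0 0 0 0 0; 0 0 0 0 0 0 0; 0 0 0 0 0 0 0; 0 0 0 0 0 0 0; 0 0 0 0 0 0 0; 0 0 0 0 0 0 0" --grip_force 60

```text
time: 2.87
position: [0.5174, 0.245, 0.0058]
tcp_rot: [3.141, 0.001, 2.93]
contact_force: [-0.2, -0.1, 1.5]
gripper_width: 0.0055
grasp_force: 58.8
```

Call:
drive_tool --plan "0 0 0 0 0 -0.015 0; 0 0 0 0 0 -0.035 0; 0 0 0 0 0 -0.045 0; 0 0 0 0.002 0.015 -0.045 0; 0 0 0 0.003 0.03 -0.045 0; 0 0 0 0.003 0.038 -0.045 0; 0 0 0 0.003 0.038 -0.045 0; 0 0 0 0.003 0.038 -0.045 0"

```text
time: 3.53
position: [0.5214, 0.2832, 0.0492]
tcp_rot: [-3.14, -0.001, 2.932]
contact_force: [-0.1, -0.7, -0.7]
gripper_width: 0.0059
grasp_force: 58.8
```

Run:
```python
from h import *
s,im=shot("w2"); print(s['time'],s['position'],s['tcp_rot'],s['gripper_width'],s['contact_force'],s['wrist_torque'])
```

```text
3.5333 [0.52140227 0.28322161 0.04917992] [-3.14021277e+00 -1.45810381e-03  2.93183653e+00] 0.005926303112476159 [-0.0599344  -0.72919294 -0.69309337] [-0.04239441 -0.08534517  0.00118953]
```

View pics/w2.png

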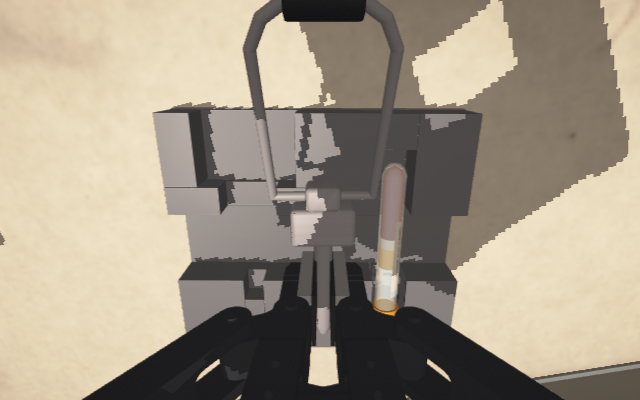

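The pin is held level, with its head at (323,228). The pocket's right edge is at about (296,150), the trough's at about (385,200), and the channel edge at about row 213.

Run:
```python
from h import *
import pickle
s=pickle.load(open("pics/w2.pkl","rb"));C=load("w2");Rt=R.from_euler('xyz',s['tcp_rot'])
f=lambda uv,z:(Rt.inv().apply(onz(C,uv,z)-s['position'])*1000*[-1,1,1]).round(1)
za=s['position'][2]+.010
for n,uv,z in [("pocketR",(296,150),.024),("headpocketR?",(296,195),.024),("troughL",(380,195),.024),("chanedge",(200,214),.024),("chanedge2",(465,214),.024),("headL",(291,212),za+.007),("headR",(355,212),za+.007),("headback",(322,211),za+.007),("headfront",(322,247),za+.007),("bar",(323,8),za+.037)]: print(n,f(uv,z))
```

```text
pocketR [-51.  -12.5  25.3]
headpocketR? [-27.8 -13.1  25.2]
troughL [-27.9  29.7  25.2]
chanedge [-17.3 -63.2  25.3]
chanedge2 [-17.5  74.4  25.1]
headL [-35.  -11.7 -16.9]
headR [-35.   13.1 -17. ]
headback [-35.4   0.3 -16.9]
headfront [-19.9   0.3 -17. ]
bar [-100.5    0.6  -46.9]
```

Call:
drive_tool --plan "0 0 0 0 0.006 0 0; 0 0 0 0 0.006 0.015 0; 0 0 0 0 0.006 0.025 0; 0 0 0 0 0.006 0.0297 0; 0 0 0 0 0.006 0.0297 0; 0 0 0 0 0.006 0.0297 0; 0 0 0 0 0.006 0.0297 0; 0 0 0 0 0.006 0.0297 0"

```text
time: 4.25
position: [0.523, 0.2882, 0.0205]
tcp_rot: [-3.141, -0.001, 2.93]
contact_force: [-2.0, -0.2, 0.1]
gripper_width: 0.0052
grasp_force: 59.0
```

Call:
drive_tool --plan "0 0 0 0 0 0 0.013; 0 0 0 0 0 0 0.013; 0 0 0 0 0 0 0.013; 0 0 0 0 0 0 0.013; 0 0 0 0 0 -0.01 0.013; 0 0 0 0 0 -0.03 0.013; 0 0 0 0 0 -0.06 0.05; 0 0 0 0.027 0 -0.06 0.06"

```text
time: 4.92
position: [0.5042, 0.2961, 0.0867]
tcp_rot: [3.132, 0.013, 2.928]
contact_force: [0.3, 1.2, 0.6]
gripper_width: 0.0364
grasp_force: 0.0
```

Run:
```python
from h import *
s,im=shot("w3"); print(s['time'],s['position'],s['tcp_rot'],s['gripper_width'],s['contact_force'],s['wrist_torque'])
```

```text
4.9167 [0.50415395 0.2961024  0.08670915] [3.13175522 0.01267329 2.92779764] 0.03640072552757588 [0.28194889 1.19682089 0.59192699] [ 0.02235147 -0.04115805 -0.03354762]
```

View pics/w3.png

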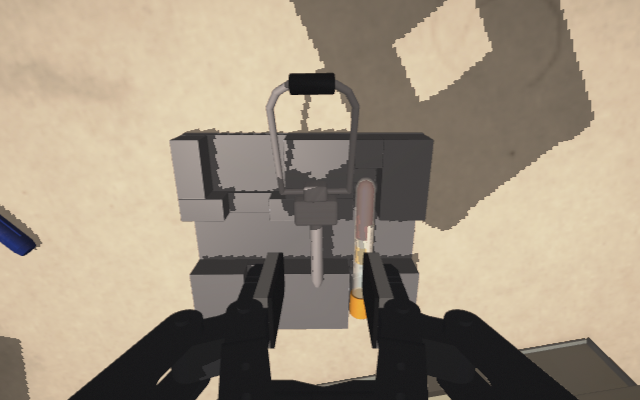

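The pin rests on the flat: head at (316,213), shoulder at (316,225), tip at (317,285), level and slightly rotated.

Run:
```python
from h import *
C=load("w3")
for n,uv,z in [("headL",(294.5,213),.038),("headR",(337,213),.038),("front",(316,224.5),.038),("back",(316,200.5),.038),("tip",(317.5,286),.031),("bar",(312,84),.068),("hinge",(316,190),.031)]: print(n,onz(C,uv,z).round(4))
s=readout.state();print(s['position'],s['tcp_rot'])
```

```text
headL [0.4929 0.2825 0.038 ]
headR [0.4982 0.3071 0.038 ]
front [0.5028 0.2933 0.038 ]
back [0.4879 0.2966 0.038 ]
tip [0.5496 0.2838 0.031 ]
bar [0.4237 0.3095 0.068 ]
hinge [0.4839 0.2975 0.031 ]
[0.49477122 0.29547006 0.08405291] [3.13821419e+00 9.65889540e-04 2.92924990e+00]
```

Call:
drive_tool --plan "0 0 0 -0.002 0 0.0 0.045; 0 0 0 -0.002 0 0.02 0.045; 0 0 0 -0.002 0 0.04 0.045; 0 0 0 -0.002 0 0.05 0.045; 0 0 0 -0.002 0 0.054 0.045; 0 0 0 -0.002 0 0.054 0.045; 0 0 0 -0.002 0 0.054 0.045; 0 0 0 -0.002 0 0.054 0.045"

```text
time: 5.63
position: [0.4996, 0.2941, 0.0275]
tcp_rot: [3.14, 0.001, 2.93]
contact_force: [0.2, -0.3, 0.4]
gripper_width: 0.045
grasp_force: 0.0
```

Call:
drive_tool --plan "0 0 0 0 0 0 0.01; 0 0 0 0 0 0 0.01; 0 0 0 0 0 0 0.01; 0 0 0 0 0 0 0.01; 0 0 0 0 0 0 0.01; 0 0 0 0 0 0 0.01; 0 0 0 0 0 0 0.01; 0 0 0 0 0 0 0.01" --grip_force 80

```text
time: 6.3
position: [0.4994, 0.294, 0.0279]
tcp_rot: [3.14, 0.002, 2.93]
contact_force: [-0.9, -1.3, 5.8]
gripper_width: 0.0233
grasp_force: 78.7
```

Call:
drive_tool --plan "0 0 0 0 0 -0.02 0.01; 0 0 0 0 0 -0.05 0.01; 0 0 0 0 0 -0.085 0.01; 0 0 0 0 0 -0.12 0.01; 0 0 0 0 0 -0.15 0.01; 0 0 0 0 0 -0.17 0.01; 0 0 0 0 0 -0.18 0.01; 0 0 0 0 0 -0.18 0.01"

```text
time: 6.97
position: [0.4998, 0.2943, 0.209]
tcp_rot: [3.138, 0.004, 2.93]
contact_force: [-0.1, 0.8, -1.2]
gripper_width: 0.0236
grasp_force: 78.9
```

Run:
```python
from h import *
print(rel([.43,-.07,.21],[np.pi,0,np.radians(163)]), readout.state()['joints'])
```

```text
(array([0.2 , 0.2 , 4.89]), array([-0.0082, -0.3708, -0.0023])) [ 5.12273181e-01  3.39585468e-01  1.59271102e+00  1.16566808e-04
  1.20429662e+00 -8.47132335e-01]
```

Call:
drive_tool --plan "0 0 1 -0.004 -0.035 -0.01 0.01; 0 0 2 -0.008 -0.075 -0.02 0.01; 0 0 3 -0.012 -0.115 -0.03 0.01; 0 0 4 -0.016 -0.155 -0.04 0.01; 0 0 4.9 -0.020 -0.195 -0.05 0.01; 0 0 4.9 -0.024 -0.235 -0.05 0.01; 0 0 4.9 -0.028 -0.275 -0.05 0.01; 0 0 4.9 -0.032 -0.315 -0.05 0.01"

```text
time: 7.63
position: [0.4625, -0.0227, 0.2547]
tcp_rot: [-3.141, -0.003, 2.845]
contact_force: [0.8, -0.7, -0.2]
gripper_width: 0.0234
grasp_force: 79.0
```

Call:
drive_tool --plan "0 0 0 -0.01 -0.03 0 0.01; 0 0 0 -0.02 -0.06 0 0.01; 0 0 0 -0.03 -0.075 0 0.01; 0 0 0 -0.03 -0.075 0 0.01; 0 0 0 -0.03 -0.075 0 0.01; 0 0 0 -0.03 -0.075 0 0.01; 0 0 0 -0.03 -0.075 0 0.01; 0 0 0 -0.03 -0.075 0 0.01"

```text
time: 8.3
position: [0.4705, -0.1004, 0.2562]
tcp_rot: [3.141, -0.001, 2.846]
contact_force: [0.0, 0.7, -0.5]
gripper_width: 0.0236
grasp_force: 79.0
```

Run:
```python
from h import *
s,im=shot("w4"); print(s['time'],s['position'],s['tcp_rot'],s['gripper_width'],s['contact_force'],s['wrist_torque'])
```

```text
8.3 [ 0.47050154 -0.10037508  0.25622609] [ 3.14132835e+00 -8.99076958e-04  2.84635711e+00] 0.02363171446215783 [ 0.04033955  0.68881259 -0.47060201] [-0.00381977 -0.0358787   0.02205469]
```

View pics/w4.png

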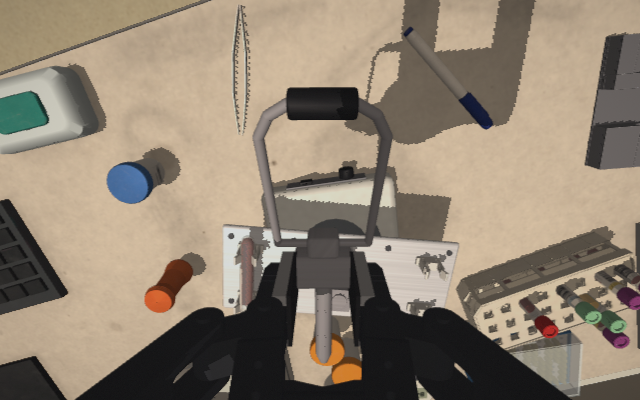

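Run:
```python
from h import *
C=load("w4")
P=[onz(C,uv,.101) for uv in((223,225),(459,243),(447,312),(222,305))]
print(np.round(P,4)); e=P[1]-P[0]; print(np.degrees(np.arctan2(-e[0],e[1])))
print(rel([.555,-.112,.256],[np.pi,0,np.radians(163)]))
```

```text
[[ 0.4869 -0.202   0.101 ]
 [ 0.5691  0.0053  0.101 ]
 [ 0.6431 -0.0196  0.101 ]
 [ 0.5686 -0.2364  0.101 ]]
-21.62753099557938
(array([ 0.01, -0.03,  0.08]), array([-0.0841,  0.0136,  0.0004]))
```

The shaft end is hidden by the fingers. The paddle's corners at (223,225), (459,243) and (222,305) give a yaw of about -21.6°. I'll turn by that and go forward for a clear look.

Call:
drive_tool --plan "0 0 2 -0.02 0.003 0 0.01; 0 0 4 -0.04 0.007 0 0.01; 0 0 4.7 -0.06 0.01 0 0.01; 0 0 4.7 -0.08 0.0136 0 0.01; 0 0 4.7 -0.09 0.0136 0 0.01; 0 0 4.7 -0.09 0.0136 0 0.01; 0 0 4.7 -0.09 0.0136 0 0.01; 0 0 4.7 -0.09 0.0136 0 0.01"

```text
time: 9.02
position: [0.5597, -0.1145, 0.2565]
tcp_rot: [-3.141, -0.001, 2.763]
contact_force: [-0.5, -0.6, -1.2]
gripper_width: 0.0233
grasp_force: 79.0
```

Run:
```python
from h import *
s,im=shot("w5"); print(s['time'],s['position'],s['tcp_rot'],s['gripper_width'])
C=load("w5")
u,v=proj(C,[.567,-.113,.12]);print(u,v)
im=im[:,:,::-1]
x0,y0=int(u)-130,max(0,int(v)-98)
c=cv2.resize(im[y0:y0+196,x0:x0+260],None,fx=3,fy=3,interpolation=cv2.INTER_CUBIC)
for k in range(0,260,20): cv2.putText(c,str(x0+k),(k*3,8),0,.3,(0,0,255)); 
for k in range(0,196,20): cv2.putText(c,str(y0+k),(0,k*3+4),0,.3,(0,0,255))
cv2.imwrite("pics/w5c.png",c);print(x0,y0,c.shape)
```

```text
9.0167 [ 0.55967237 -0.11445613  0.2565234 ] [-3.14143255e+00 -1.31477233e-03  2.76285867e+00] 0.02332699959719114
327.08720642447895 191.57932718738968
197 93 (588, 780, 3)
```

View pics/w5c.png

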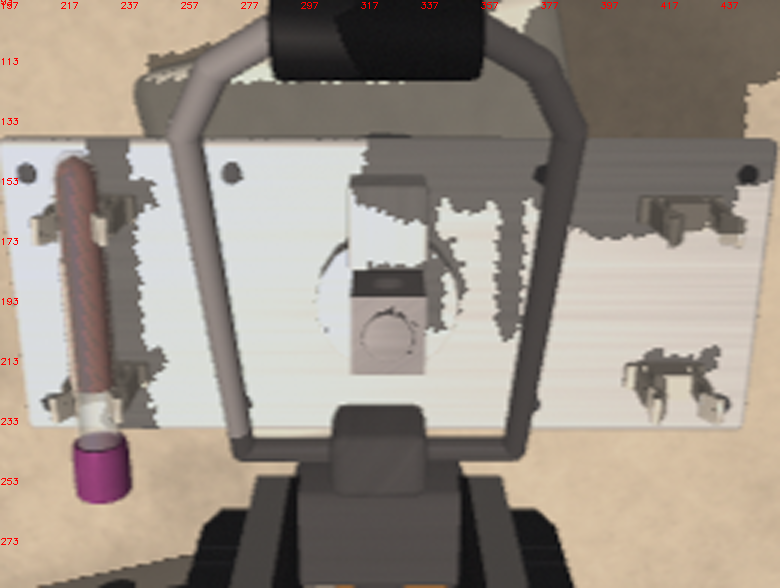

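The crop shows the view aligned with the paddle. The block's top face has its front edge at (326.3,192) and its back edge at (326.3,217.7). The empty clips are near (425,165) and (423,223), and the seated tube runs from (221,148) to (231,258).

Run:
```python
from h import *
import pickle
s=pickle.load(open("pics/w5.pkl","rb"));C=load("w5");Rt=R.from_euler('xyz',s['tcp_rot'])
g=lambda x,y:(197+x/3,93+y/3)
f=lambda uv,z:((Rt.inv().apply(onz(C,uv,z)-s['position']))*1000*[-1,1,1]).round(1)
for n,q,z in [("FL",(351,297),.139),("FR",(425,297),.139),("BL",(351,374),.139),("BR",(425,374),.139),("padFL",(0,139),.101),("padFR",(777,138),.101),("padBL",(33,427),.101),("padBR",(742,427),.101),("landFL",(350,178),.119),("landFR",(427,178),.119),("tubebot",(72,153),.122),("capend",(103,503),.122),("c1Lbase",(652,198),.101),("c1tipsL",(675,243),.129),("c1tipsR",(742,243),.129),("c2tipL",(656,420),.129),("c2tipR",(723,418),.129),("c2tipL0",(628,378),.129),
 ("headL",(298,500),s['position'][2]+.011),("headR",(460,500),s['position'][2]+.011),("headback",(379,463),s['position'][2]+.011),("bar",(376,40),s['position'][2]+.041),("lugback",(378,407),s['position'][2]+.010)]:
    print(n,f(g(*q),z),onz(C,g(*q),z).round(4))
st=readout.state();print(st['position'])
```

```text
FL [  0.6  -6.5 117.5] [ 0.5577 -0.1206  0.139 ]
FR [  0.6  13.  117.5] [ 0.5649 -0.1026  0.139 ]
BL [ 22.4  -6.6 117.5] [ 0.5779 -0.1289  0.139 ]
BR [ 22.4  13.3 117.5] [ 0.5853 -0.1103  0.139 ]
padFL [ -34.4 -107.6  155.6] [ 0.4878 -0.2016  0.101 ]
padFR [-34.9 114.6 155.6] [0.5694 0.005  0.101 ]
padBL [  56.1 -107.7  155.5] [ 0.5718 -0.2352  0.101 ]
padBR [ 55.8 115.  155.4] [ 0.6538 -0.0282  0.101 ]
landFL [-26.9  -7.  137.6] [ 0.5319 -0.111   0.119 ]
landFR [-26.9  13.9 137.6] [ 0.5397 -0.0915  0.119 ]
tubebot [-34.2 -81.1 134.6] [ 0.4978 -0.1772  0.122 ]
capend [ 71.2 -81.8 134.4] [ 0.5954 -0.2167  0.122 ]
c1Lbase [-17.4  80.4 155.5] [ 0.5731 -0.0333  0.101 ]
c1tipsL [-11.4  80.1 127.5] [ 0.5785 -0.0357  0.129 ]
c1tipsR [-11.4  98.1 127.5] [ 0.5852 -0.0191  0.129 ]
c2tipL [ 40.5  79.6 127.5] [ 0.6266 -0.0554  0.129 ]
c2tipR [ 39.9  98.6 127.5] [ 0.633  -0.0376  0.129 ]
c2tipL0 [ 27.6  70.6 127.5] [ 0.6113 -0.059   0.129 ]
headL [-10.9 -10.7 -11. ] [ 0.5456 -0.1204  0.2675]
headR [-11.   12.3 -11. ] [ 0.5541 -0.099   0.2675]
headback [-16.8   0.8 -11. ] [ 0.5444 -0.1075  0.2675]
bar [-76.7   0.4 -40.9] [ 0.4886 -0.0857  0.2975]
lugback [-24.9   0.6 -10. ] [ 0.5368 -0.1046  0.2665]
[ 0.55967593 -0.11451376  0.2566968 ]
```

Call:
drive_tool --plan "0 0 0 0.03 0.0026 0 0.01; 0 0 0 0.06 0.0026 0.01 0.01; 0 0 0 0.075 0.0026 0.04 0.01; 0 0 0 0.075 0.0026 0.075 0.01; 0 0 0 0.075 0.0026 0.105 0.01; 0 0 0 0.075 0.0026 0.125 0.01; 0 0 0 0.075 0.0026 0.1328 0.01; 0 0 0 0.075 0.0026 0.1328 0.01"

```text
time: 9.73
position: [0.4904, -0.0844, 0.1226]
tcp_rot: [-3.141, -0.004, 2.763]
contact_force: [-0.4, 0.4, -0.8]
gripper_width: 0.0232
grasp_force: 79.0
```

Run:
```python
from h import *
import pickle
r=pickle.load(open("pics/w5.pkl","rb"));Rt=R.from_euler('xyz',r['tcp_rot'])
s,im=shot("w6"); s2=readout.state()
for q in (s,s2): print(q['position'],q['tcp_rot'],(Rt.inv().apply(q['position']-r['position'])*1000).round(1))
C=load("w5");f=lambda uv,z:((Rt.inv().apply(onz(C,uv,z)-r['position']))*1000*[-1,1,1]).round(1)
print(f((323,93+150),.2597))
# scene camera crop
im=optics.read_camera("scene")[:,:,::-1]
u,v=proj(cam("scene"),[.54,-.1,.127]);print(u,v)
cv2.imwrite("pics/s6.png",im)
```

```text
[ 0.49035472 -0.08435582  0.12260534] [-3.14100512 -0.00366452  2.76252271] [ 75.4   2.4 134. ]
[ 0.49173399 -0.08461285  0.12405604] [ 3.14157007e+00 -4.16631749e-04  2.76253957e+00] [ 74.    2.6 132.6]
[-14.9   0.6  -3.2]
377.4502532552654 199.05728968836328
```

Call:
drive_tool --plan "0 0 0 -0.01 0 0 0.01; 0 0 0 -0.02 0 0 0.01; 0 0 0 -0.025 0 0 0.01; 0 0 0 -0.028 0 0 0.01; 0 0 0 -0.031 0 0 0.01; 0 0 0 -0.034 0 0 0.01; 0 0 0 -0.036 0 0 0.01; 0 0 0 -0.036 0 0 0.01"

```text
time: 10.5
position: [0.5259, -0.0981, 0.1238]
tcp_rot: [3.141, 0.0, 2.763]
contact_force: [1.1, -0.0, -1.5]
gripper_width: 0.0235
grasp_force: 79.0
```

Call:
drive_tool --plan "0 0 0 -0.005 0 0 0.01; 0 0 0 -0.01 0 0 0.01; 0 0 0 -0.015 0 0 0.01; 0 0 0 -0.02 0 0 0.01; 0 0 0 -0.024 0 0 0.01; 0 0 0 -0.027 0 0 0.01; 0 0 0 -0.029 0 0 0.01; 0 0 0 -0.029 0 0 0.01"

```text
time: 11.17
position: [0.5529, -0.1089, 0.1237]
tcp_rot: [3.141, 0.0, 2.762]
contact_force: [0.3, -0.1, -0.2]
gripper_width: 0.0234
grasp_force: 79.0
```

Call:
drive_tool --plan "0 0 0 -0.002 0 0 0.01; 0 0 0 -0.004 0 0 0.01; 0 0 0 -0.005 0 0 0.01; 0 0 0 -0.006 0 0 0.01; 0 0 0 -0.007 0 0 0.01; 0 0 0 -0.008 0 0 0.01; 0 0 0 -0.009 0 0 0.01; 0 0 0 -0.009 0 0 0.01"

```text
time: 11.83
position: [0.5565, -0.1104, 0.1233]
tcp_rot: [-3.141, -0.011, 2.762]
contact_force: [-11.0, 4.9, 5.8]
gripper_width: 0.0231
grasp_force: 79.7
```

Call:
drive_tool --plan "0 0 0 0.003 0 0 0.01; 0 0 0 0.003 0 0 0.05; 0 0 0 0.003 0 0 0.05; 0 0 0 0.003 0 0 0.05; 0 0 0 0.003 0 -0.01 0.05; 0 0 0 0.003 0 -0.04 0.05; 0 0 0 0.003 0 -0.07 0.05; 0 0 0 0.003 0 -0.075 0.05"

```text
time: 12.5
position: [0.5613, -0.1117, 0.2049]
tcp_rot: [3.14, 0.011, 2.763]
contact_force: [0.1, 0.1, 1.1]
gripper_width: 0.0501
grasp_force: 0.0
```

Call:
drive_tool --plan "0 0 0 0.03 0 0 0; 0 0 0 0.07 0 0 0; 0 0 0 0.107 0 0 0; 0 0 0 0.107 0 0 0; 0 0 0 0.107 0 0.01 0; 0 0 0 0.107 0 0.03 0; 0 0 0 0.107 0 0.05 0; 0 0 0 0.107 0 0.05 0"

```text
time: 13.17
position: [0.4567, -0.071, 0.1464]
tcp_rot: [-3.14, -0.006, 2.763]
contact_force: [-1.2, 0.9, 0.2]
gripper_width: 0.0004
grasp_force: 0.0
```

Run:
```python
from h import *
s=readout.state();m=np.array([.5613,-.1116,.127]);y=R.from_euler('z',np.pi-0+s['tcp_rot'][2])
print(s['time'],s['position'],s['gripper_width'],(y.inv().apply(s['position']-m)*1000).round(1))
im=optics.read_camera("wrist")[:,:,::-1];b=optics.read_camera("scene")[:,:,::-1]
cv2.imwrite("pics/w7.png",im);cv2.imwrite("pics/s7.png",b)
C=cam("wrist",s)
# look for black bar: dark, low-saturation blob near predicted spot
P=m+y.apply([-.082,0,.036]);print(P,proj(C,P))
```

```text
13.1667 [ 0.4567222  -0.07102836  0.14638541] 0.0004039390169682709 [-112.2   -1.    19.4]
[ 0.4851182  -0.08126301  0.163     ] [323.61755744 346.94954356]
```

Call:
drive_tool --plan "0 0 0 -0.012 0 0 0; 0 0 0 -0.02 0 0 0; 0 0 0 -0.027 0 0 0; 0 0 0 -0.034 0 0 0; 0 0 0 -0.041 0 0 0; 0 0 0 -0.048 0 0 0; 0 0 0 -0.055 0 0 0; 0 0 0 -0.060 0 0 0"

```text
time: 13.93
position: [0.4689, -0.0785, 0.1476]
tcp_rot: [-3.132, -0.119, 2.759]
contact_force: [-83.7, 36.3, 55.6]
gripper_width: -0.0003
grasp_force: 48.4
```

Call:
drive_tool --plan "0 0 0 -0.006 0 0 0; 0 0 0 -0.012 0 0 0; 0 0 0 -0.018 0 0 0; 0 0 0 -0.024 0 0 0; 0 0 0 -0.030 0 0 0; 0 0 0 -0.036 0 0 0; 0 0 0 -0.038 0 0 0; 0 0 0 -0.038 0 0 0"

```text
time: 14.6
position: [0.4687, -0.0843, 0.1545]
tcp_rot: [-3.114, -0.235, 2.758]
contact_force: [-80.4, 34.3, 54.5]
gripper_width: -0.0002
grasp_force: 48.5
```

Run:
```python
from h import *
s=readout.state();m=np.array([.5613,-.1116,.127]);y=R.from_euler('z',np.pi-0+s['tcp_rot'][2])
print(s['time'],s['position'],s['contact_force'],(y.inv().apply(s['position']-m)*1000).round(1))
```

```text
14.6 [ 0.46873286 -0.08426083  0.15454105] [-80.37320008  34.33688357  54.46516478] [-96.1  -9.3  27.5]
```

The push jammed: the force runs along the loop's legs, so the bar won't slide up the finger. I'll back off, look, and lift the bar from below.

Call:
drive_tool --plan "0 0 0 0.03 0 0 0; 0 0 0 0.06 0 0 0; 0 0 0 0.085 0 0 0; 0 0 0 0.1 0 0 0; 0 0 0 0.105 0 0 0; 0 0 0 0.105 0 0 0; 0 0 0 0.105 0 0 0; 0 0 0 0.105 0 0 0"

```text
time: 15.27
position: [0.4542, -0.0694, 0.1492]
tcp_rot: [3.141, 0.002, 2.762]
contact_force: [0.1, -1.3, 0.6]
gripper_width: 0.0
grasp_force: 0.0
```

Run:
```python
from h import *
s,im=shot("w8");m=np.array([.5613,-.1116,.127]);y=R.from_euler('z',np.pi-0+s['tcp_rot'][2])
print(s['time'],s['position'],s['tcp_rot'],s['contact_force'],(y.inv().apply(s['position']-m)*1000).round(1))
C=cam("wrist",s); im=im[:,:,::-1]
print([proj(C,m+y.apply(np.array(p)/1e3)).round(0) for p in([-82,0,36],[-20,0,0],[0,0,0],[-37,-100,-26],[-37,115,-26])])
w7=cv2.imread("pics/w7.png")
print("diff paddle", np.abs(im.astype(int)-w7).mean())
b=optics.read_camera("scene")[:,:,::-1]; cv2.imwrite("pics/s8.png",b)
D=cam("scene");u,v=proj(D,m).astype(int);print(u,v)
o=b[v-60:v+60,u-90:u+70]
# bar detection: dark pixels near predicted bar in wrist view
g=cv2.cvtColor(im,6); 
u0,v0=proj(C,m+y.apply([-.082,0,.036]))
r=g[int(v0)-60:400,int(u0)-120:int(u0)+120]; print((r<45).sum(), )
```

```text
15.2667 [ 0.45423159 -0.06937539  0.14924752] [3.14112516e+00 2.21611296e-03 2.76233397e+00] [ 0.1329835  -1.34212246  0.60329292] [-115.1   -0.4   22.2]
[array([322., 347.]), array([322., 385.]), array([322., 409.]), array([174., 333.]), array([494., 334.])]
diff paddle 4.35545703125
387 197
21705
```

Call:
drive_tool --plan "0 -6 0 0 0 0.002 0; 0 -12 0 0 0 0.004 0; 0 -18 0 -0.003 0 0.006 0; 0 -25 0 -0.006 0 0.008 0; 0 -25 0 -0.009 0 0.008 0; 0 -25 0 -0.012 0 0.008 0; 0 -25 0 -0.012 0 0.008 0; 0 -25 0 -0.012 0 0.008 0"

```text
time: 16.03
position: [0.4663, -0.0739, 0.1422]
tcp_rot: [3.141, 0.438, 2.761]
contact_force: [-0.2, 0.4, 0.7]
gripper_width: 0.0001
grasp_force: 0.0
```

```bash
cat >> h.py <<'E'
def pinrel():
    s=readout.state();m=np.array([.5613,-.1116,.127]);y=R.from_euler('z',-21.72,degrees=True)
    return s['time'],(y.inv().apply(s['position']-m)*1000).round(1),s['tcp_rot'].round(3),s['contact_force'].round(1)
E
python3 - <<'E'
from h import *
print(pinrel(),readout.state()['joints'])
a=cv2.imread("pics/s7.png").astype(int);b=cv2.imread("pics/s8.png").astype(int)
d=np.abs(a-b).max(2)>30; print(d.sum()); ys,xs=np.nonzero(d); print(np.percentile(xs,[5,50,95]) if d.sum() else 0,np.percentile(ys,[5,50,95]) if d.sum() else 0)
D=cam("scene");y=R.from_euler('z',-21.72,degrees=True);m=np.array([.5613,-.1116,.127])
for p in([0,0,12],[-35,-110,-26],[-35,111,-26],[56,-110,-26]):print(proj(D,m+y.apply(np.array(p)/1e3)))
E
```

```text
(16.0333, array([-1.022e+02, -1.000e-01,  1.520e+01]), array([3.141, 0.438, 2.761]), array([-0.2,  0.4,  0.7])) [-0.10411557  0.08502417  2.22489546 -0.28326524  0.42298311 -1.06009349]
2477
[ 14. 252. 362.] [ 11. 123. 239.]
[388.28579546 193.39324392]
[394.47394805 242.13598703]
[354.59828213 182.81502392]
[433.60185626 232.2986673 ]
```

Call:
drive_tool --plan "0 0 0 -0.007 0 0.002 0; 0 0 0 -0.0128 0 0.0037 0; 0 0 0 -0.016 0 0.002 0; 0 0 0 -0.019 0 0.0005 0; 0 0 0 -0.022 0 -0.001 0; 0 0 0 -0.025 0 -0.0025 0; 0 0 0 -0.0286 0 -0.0044 0; 0 0 0 -0.0286 0 -0.0044 0"

```text
time: 16.7
position: [0.4864, -0.0822, 0.1578]
tcp_rot: [3.141, 0.438, 2.762]
contact_force: [-1.8, -0.2, 0.9]
gripper_width: 0.0003
grasp_force: 0.8
```

Call:
drive_tool --plan "0 0 0 -0.006 0 -0.002 0; 0 0 0 -0.012 0 -0.003 0; 0 0 0 -0.018 0 -0.004 0; 0 0 0 -0.024 0 -0.004 0; 0 0 0 -0.030 0 -0.0035 0; 0 0 0 -0.036 0 -0.003 0; 0 0 0 -0.042 0 -0.001 0; 0 0 0 -0.048 0 0 0"

```text
time: 17.37
position: [0.5268, -0.0984, 0.1772]
tcp_rot: [3.141, 0.436, 2.763]
contact_force: [-0.9, 0.0, -0.6]
gripper_width: -0.0004
grasp_force: 0.3
```

Call:
drive_tool --plan "0 0 0 -0.006 0 0.002 0; 0 0 0 -0.012 0 0.005 0; 0 0 0 -0.018 0 0.008 0; 0 0 0 -0.023 0 0.011 0; 0 0 0 -0.028 0 0.0135 0; 0 0 0 -0.032 0 0.0155 0; 0 0 0 -0.032 0 0.0155 0; 0 0 0 -0.032 0 0.0155 0"

```text
time: 18.03
position: [0.5592, -0.1114, 0.1764]
tcp_rot: [-3.142, 0.436, 2.763]
contact_force: [0.4, -0.0, 0.4]
gripper_width: 0.0003
grasp_force: 0.0
```

Run:
```python
from h import *
print(pinrel())
```

```text
(18.0333, array([-2.1, -0.6, 49.4]), array([-3.142,  0.436,  2.763]), array([ 0.4, -0. ,  0.4]))
```

Call:
drive_tool --plan "0 0 0 -0.009 0 -0.018 0; 0 6 0 -0.017 0 -0.036 0; 0 12 0 -0.025 0 -0.054 0; 0 18 0 -0.034 0 -0.0725 0; 0 25 0 -0.05 0 -0.065 0; 0 25 0 -0.065 0 -0.058 0; 0 25 0 -0.0766 0 -0.0525 0; 0 25 0 -0.0766 0 -0.0525 0.03"

```text
time: 18.7
position: [0.6049, -0.1297, 0.2555]
tcp_rot: [-3.142, 0.0, 2.762]
contact_force: [0.0, 0.2, 0.2]
gripper_width: 0.0107
grasp_force: 0.0
```

Run:
```python
from h import *
print(pinrel())
s,im=shot("w9"); C=load("w9"); m=np.array([.5613,-.1116,.127]); y=R.from_euler('z',-21.72,degrees=True)
P=lambda *p: proj(C,m+y.apply(np.array(p)/1e3))
im=im[:,:,::-1]; u,v=P(15,30,0); x0,y0=max(0,int(u)-130),max(0,int(v)-98)
c=im[y0:y0+196,x0:x0+260]; c=cv2.resize(c,None,fx=3,fy=3,interpolation=cv2.INTER_CUBIC)
for k in range(0,260,20): cv2.putText(c,str(x0+k),(k*3,8),0,.3,(0,0,255)); 
for k in range(0,196,20): cv2.putText(c,str(y0+k),(0,k*3+4),0,.3,(0,0,255))
cv2.imwrite("pics/w9c.png",c); print(x0,y0,P(52.5,0,-1),P(0,0,12),P(0,87,-8))
```

```text
(18.7, array([ 47.2,  -0.7, 128.5]), array([-3.142,  0.   ,  2.762]), array([0. , 0.2, 0.2]))
231 49 [323.10178197 192.8311576 ] [323.15514305 130.91888771] [432.72216664 127.35097708]
```

View pics/w9c.png

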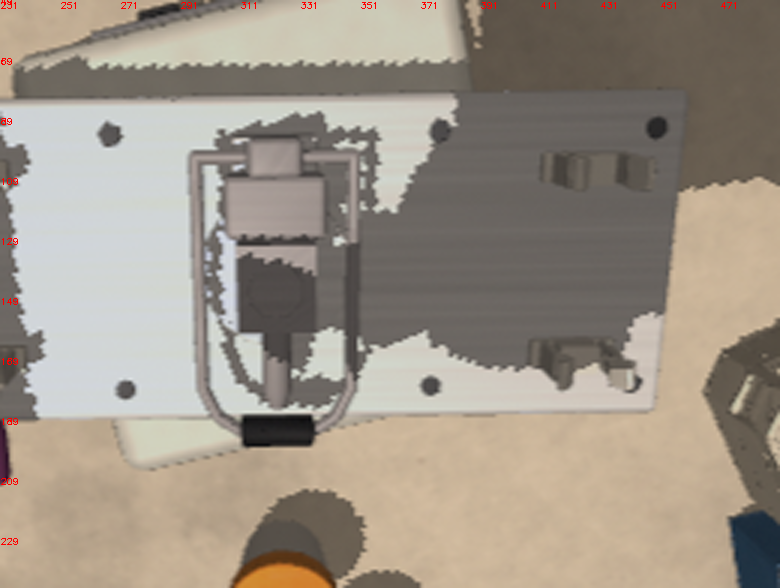

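The pin is fully home, with its head against the block at about (323,118). The loop is shut with its bar past the tip at (324,192). The paddle has turned about +0.6°, and the empty clips are near (435,106) and (430,172).

Run:
```python
from h import *
C=load("w9");g=lambda x,y:(231+x/3,49+y/3)
m=np.array([.5613,-.1116,.127]); y=R.from_euler('z',-21.72,degrees=True)
f=lambda q,z:(y.inv().apply(onz(C,g(*q),z)-m)*1000).round(1)
for n,q,z in [("blkF",(277,245),.139),("blkB",(277,332),.139),("c1 570",(570,188),.127),("c1 590",(590,188),.127),("c1 635",(635,188),.127),("c1 655",(655,188),.127),("c2 555",(555,388),.127),("c2 573",(573,388),.127),("c2 640",(640,388),.127),("padFL",(0,98),.101),("padFR",(685,91),.101),("padBL",(35,418),.101),("padBR",(655,410),.101)]: print(n,f(q,z))
# mean tube axis/pose check from w1 (bottom & cap)
s=readout.state();print(s['position'],s['joints'])
print(rel([.5326-.0,.318,.256],[np.pi,0,np.radians(168)]))
```

```text
blkF [-0.2  0.1 12. ]
blkB [21.7  0.2 12. ]
c1 570 [-12.9  74.4   0. ]
c1 590 [-12.9  79.4   0. ]
c1 635 [-12.9  90.8   0. ]
c1 655 [-12.9  95.9   0. ]
c2 555 [39.8 75.2  0. ]
c2 573 [39.8 80.1  0. ]
c2 640 [39.7 98.1  0. ]
padFL [-34.1 -74.8 -26. ]
padFR [-36.  110.2 -26. ]
padBL [ 56.6 -72.1 -26. ]
padBR [ 53.9 112.8 -26. ]
[ 0.60320621 -0.12898509  0.25561888] [-2.29350191e-01  3.74059191e-01  1.42088759e+00  9.10032966e-05
  1.34813374e+00 -1.42089330e+00]
(array([-0.  , -0.09, -9.73]), array([ 2.311e-01,  3.891e-01, -1.000e-04]))
```

Call:
drive_tool --plan "0 0 -2 0.02 0.034 0 0.026; 0 0 -4 0.04 0.068 0 0.026; 0 0 -6 0.06 0.102 0 0.026; 0 0 -8 0.08 0.136 0 0.026; 0 0 -9.7 0.1 0.170 0 0.026; 0 0 -9.7 0.12 0.204 0 0.026; 0 0 -9.7 0.14 0.238 0 0.026; 0 0 -9.7 0.16 0.272 0 0.026"

```text
time: 19.42
position: [0.5525, 0.1847, 0.2572]
tcp_rot: [3.142, -0.0, 2.932]
contact_force: [0.3, 0.3, 0.7]
gripper_width: 0.0259
grasp_force: 0.0
```

Run:
```python
from h import *
print(rel([.5315,.3188,.20],[np.pi,0,np.radians(168)]),readout.state()['qvel'].round(2))
```

```text
(array([ 0.  , -0.01,  0.01]), array([0.0484, 0.1268, 0.0572])) [ 0.81  0.11 -0.16 -0.    0.04  0.8 ]
```

Call:
drive_tool --plan "0 0 0 0.0135 0.034 0.01 0.026; 0 0 0 0.027 0.068 0.025 0.026; 0 0 0 0.04 0.1 0.04 0.026; 0 0 0 0.0516 0.128 0.057 0.026; 0 0 0 0.0516 0.128 0.08 0.026; 0 0 0 0.0516 0.128 0.1 0.026; 0 0 0 0.0516 0.128 0.11 0.026; 0 0 0 0.0516 0.128 0.11 0.026"

```text
time: 20.08
position: [0.5286, 0.318, 0.1445]
tcp_rot: [-3.138, -0.004, 2.932]
contact_force: [-0.0, 1.0, 0.3]
gripper_width: 0.0261
grasp_force: 0.0
```

Run:
```python
from h import *
s,im=shot("w10")
print(s['position'],rel([.5315,.3188,.007],[np.pi,0,np.radians(168)],s))
# find orange cap & translucent tube orientation by colour
hsv=cv2.cvtColor(im,cv2.COLOR_RGB2HSV); mk=cv2.inRange(hsv,(8,170,90),(22,255,255)); mk[:150]=0
C=cam("wrist",s)
n,l,st,ce=cv2.connectedComponentsWithStats(mk); 
for i in range(1,n):
    if st[i,4]>60: print(st[i],ce[i],onz(C,ce[i],.0225))
print("expected cap mid",proj(C,[.5315+.978*.049,.3188-.208*.049,.0225]),"mid",proj(C,[.5315,.3188,.0225]))
```

```text
[0.52857947 0.31798714 0.14448126] (array([-0.21, -0.24,  0.02]), array([-0.0033,  0.0019,  0.1375]))
[316 237  19  21 319] [324.69592476 247.70532915] [0.57900946 0.30905305 0.0225    ]
expected cap mid [324.28154218 248.23136362] mid [324.44787937 193.23716693]
```

Call:
drive_tool --plan "0 0 0 -0.001 0.0005 0.035 0.026; 0 0 0 -0.001 0.0005 0.07 0.026; 0 0 0 -0.001 0.0005 0.095 0.026; 0 0 0 -0.001 0.0005 0.115 0.026; 0 0 0 -0.001 0.0005 0.13 0.026; 0 0 0 -0.001 0.0005 0.137 0.026; 0 0 0 -0.001 0.0005 0.139 0.026; 0 0 0 -0.001 0.0005 0.139 0.026"

```text
time: 20.8
position: [0.533, 0.3194, 0.0087]
tcp_rot: [3.14, 0.001, 2.931]
contact_force: [0.3, 0.5, 0.2]
gripper_width: 0.0259
grasp_force: 0.0
```

Call:
drive_tool --plan "0 0 0 0 0 0 0; 0 0 0 0 0 0 0; 0 0 0 0 0 0 0; 0 0 0 0 0 0 0; 0 0 0 0 0 0 0; 0 0 0 0 0 0 0; 0 0 0 0 0 0 0; 0 0 0 0 0 0 0" --grip_force 40

```text
time: 21.47
position: [0.5333, 0.3198, 0.0092]
tcp_rot: [3.14, 0.003, 2.932]
contact_force: [-0.1, -0.4, 6.9]
gripper_width: 0.0112
grasp_force: 40.6
```

Run:
```python
from h import *
s=readout.state();print(s['position'],s['tcp_rot'])
```

```text
[0.53329244 0.31983419 0.00921244] [3.13950887e+00 2.50936441e-03 2.93196333e+00]
```

Call:
drive_tool --plan "0 0 0 0 0 -0.02 0; 0 0 0 0 0 -0.055 0; 0 0 0 0 0 -0.095 0; 0 0 0 0 0 -0.13 0; 0 0 0 0 0 -0.16 0; 0 0 0 0 -0.02 -0.18 0; 0 0 0 0 -0.05 -0.19 0; 0 0 0 0 -0.085 -0.19 0"

```text
time: 22.13
position: [0.5157, 0.2371, 0.2008]
tcp_rot: [3.137, 0.005, 2.934]
contact_force: [1.0, -0.9, 0.7]
gripper_width: 0.0112
grasp_force: 39.9
```

Run:
```python
from h import *
print(rel([.6031,-.0371,.18],[np.pi,0,np.radians(158.9)]),readout.state()['position'])
```

```text
(array([0.27, 0.29, 9.22]), array([-0.1418, -0.2504,  0.0204])) [0.51573815 0.2370807  0.20075149]
```

Call:
drive_tool --plan "0 0 1.5 -0.019 -0.033 0 0; 0 0 3 -0.038 -0.066 0 0; 0 0 4.5 -0.057 -0.1 0 0; 0 0 6 -0.076 -0.134 0 0; 0 0 7.5 -0.095 -0.168 0 0; 0 0 9 -0.114 -0.2 0 0; 0 0 9.2 -0.13 -0.229 0.005 0; 0 0 9.2 -0.14 -0.247 0.01 0"

```text
time: 22.8
position: [0.6008, -0.0378, 0.1878]
tcp_rot: [-3.141, 0.001, 2.769]
contact_force: [-0.5, -0.1, 0.4]
gripper_width: 0.0113
grasp_force: 39.9
```

Call:
drive_tool --plan "0 0 0 0 0 0 0; 0 0 0 0 0 0 0; 0 0 0 0 0 0 0; 0 0 0 0 0 0 0; 0 0 0 0 0 0 0; 0 0 0 0 0 0 0; 0 0 0 0 0 0 0; 0 0 0 0 0 0 0"

```text
time: 23.47
position: [0.6, -0.034, 0.1878]
tcp_rot: [3.141, 0.0, 2.772]
contact_force: [0.2, 0.5, 0.9]
gripper_width: 0.0113
grasp_force: 39.9
```

Run:
```python
from h import *
s=readout.state();print(s['position'],s['tcp_rot'],rel([.6031,-.0371,.112],[np.pi,0,np.radians(158.9)]))
```

```text
[ 0.60000058 -0.03403682  0.18776727] [3.14143210e+00 2.53595611e-04 2.77215375e+00] (array([ 0.01,  0.01, -0.07]), array([-0.004 , -0.0017,  0.0758]))
```

Call:
drive_tool --plan "0 0 0 -0.004 -0.0017 0.015 0; 0 0 0 -0.004 -0.0017 0.03 0; 0 0 0 -0.004 -0.0017 0.042 0; 0 0 0 -0.004 -0.0017 0.05 0; 0 0 0 -0.004 -0.0017 0.055 0; 0 0 0 -0.004 -0.0017 0.058 0; 0 0 0 -0.004 -0.0017 0.060 0; 0 0 0 -0.004 -0.0017 0.060 0"

```text
time: 24.13
position: [0.6033, -0.0376, 0.1277]
tcp_rot: [3.141, 0.0, 2.771]
contact_force: [0.2, 0.2, -0.0]
gripper_width: 0.0114
grasp_force: 39.9
```

Call:
drive_tool --plan "0 0 0 0 0 0.001 0; 0 0 0 0 0 0.002 0; 0 0 0 0 0 0.003 0; 0 0 0 0 0 0.004 0; 0 0 0 0 0 0.005 0; 0 0 0 0 0 0.006 0; 0 0 0 0 0 0.006 0; 0 0 0 0 0 0.006 0"

```text
time: 24.8
position: [0.6034, -0.0377, 0.1222]
tcp_rot: [3.141, 0.001, 2.771]
contact_force: [-1.1, 0.1, 4.5]
gripper_width: 0.0111
grasp_force: 40.4
```

Call:
drive_tool --plan "0 0 0 0 0 0.002 0; 0 0 0 0 0 0.004 0; 0 0 0 0 0 0.006 0; 0 0 0 0 0 0.008 0; 0 0 0 0 0 0.010 0; 0 0 0 0 0 0.011 0; 0 0 0 0 0 0.011 0; 0 0 0 0 0 0.011 0"

```text
time: 25.47
position: [0.6037, -0.0377, 0.1119]
tcp_rot: [3.141, 0.002, 2.771]
contact_force: [-2.1, -0.6, 10.4]
gripper_width: 0.0109
grasp_force: 41.0
```

Call:
drive_tool --plan "0 0 0 0 0 0.001 0; 0 0 0 0 0 0.0015 0; 0 0 0 0 0 0.002 0; 0 0 0 0 0 0.002 0; 0 0 0 0 0 0.002 0; 0 0 0 0 0 0.002 0; 0 0 0 0 0 0.002 0; 0 0 0 0 0 0.002 0"

```text
time: 26.13
position: [0.6038, -0.0377, 0.1114]
tcp_rot: [3.141, 0.003, 2.771]
contact_force: [-4.6, 0.7, 17.7]
gripper_width: 0.0114
grasp_force: 41.8
```

Call:
drive_tool --plan "0 0 0 0 0 -0.003 0; 0 0 0 0 0 -0.003 0.025; 0 0 0 0 0 -0.003 0.025; 0 0 0 0 0 -0.003 0.025; 0 0 0 0 0 -0.003 0.025; 0 0 0 0 0 -0.02 0.025; 0 0 0 0 0 -0.05 0.025; 0 0 0 0 0 -0.085 0.025"

```text
time: 26.8
position: [0.6016, -0.0374, 0.1918]
tcp_rot: [-3.14, -0.006, 2.771]
contact_force: [0.5, -0.4, 1.3]
gripper_width: 0.0252
grasp_force: 0.0
```

Call:
drive_tool --plan "0 0 0 0.01 -0.03 -0.03 0.025; 0 0 0 0.02 -0.06 -0.045 0.025; 0 0 0 0.02 -0.085 -0.045 0.025; 0 0 0 0.02 -0.085 -0.045 0.025; 0 0 0 0.02 -0.085 -0.045 0.025; 0 0 0 0.02 -0.085 -0.045 0.025; 0 0 0 0.02 -0.085 -0.045 0.025; 0 0 0 0.02 -0.085 -0.045 0.025"

```text
time: 27.47
position: [0.554, -0.1087, 0.2378]
tcp_rot: [3.141, -0.001, 2.773]
contact_force: [-0.2, -0.5, 0.5]
gripper_width: 0.0248
grasp_force: 0.0
```

Run:
```python
from h import *
print(pinrel())
s,im=shot("w11"); C=load("w11")
m=np.array([.5613,-.1116,.127]);y=R.from_euler('z',-21.1,degrees=True)
hsv=cv2.cvtColor(im,cv2.COLOR_RGB2HSV)
def blobs(im,C,lo,hi,z,mn=40):
    hsv=cv2.cvtColor(im,cv2.COLOR_RGB2HSV);n,l,st,ce=cv2.connectedComponentsWithStats(cv2.inRange(hsv,lo,hi))
    for i in range(1,n):
        if st[i,4]>mn: print(st[i],ce[i].round(1),(y.inv().apply(onz(C,ce[i],z)-m)*1000).round(1))
print("orange");blobs(im,C,(8,170,90),(22,255,255),.127)
print("purple");blobs(im,C,(140,80,40),(170,255,255),.127)
b=optics.read_camera("scene");D=cam("scene")
print("scene orange");blobs(b,D,(8,170,90),(22,255,255),.119,15)
sx=lambda *p: m+y.apply(np.array(p)/1e3)
for nm,c in(("w",C),("s",D)):
  for h in (-8,-4,0): print(nm,h,"exp cap ctr",proj(c,sx(9.9+49,84.8,h)).round(1))
  print("legs",[proj(c,sx(52.5,0,-1)).round(0)])
```

```text
(27.4667, array([ -7.9,   0. , 110.8]), array([ 3.141e+00, -1.000e-03,  2.773e+00]), array([-0.2, -0.5,  0.5]))
orange
[114 238  31  31 712] [129.2 253.4] [  43.2 -157.4    0. ]
[412 259  20  22 325] [421.4 270.3] [58.7 82.5  0. ]
[ 305  284   52   64 1683] [331.1 314.8] [102.9   7.9   0. ]
purple
[212 256  21  24 348] [222.3 269.2] [ 57.8 -82.8   0. ]
scene orange
[433 195  21  21 253] [443.2 205.1] [108.6 -56.5  -8. ]
[452 266  19  30 322] [460.8 280.3] [  20.9 -252.3   -8. ]
w -8 exp cap ctr [421.6 265.6]
w -4 exp cap ctr [422.8 268. ]
w 0 exp cap ctr [424.1 270.5]
legs [array([322., 263.])]
s -8 exp cap ctr [393.9 175.4]
s -4 exp cap ctr [394.1 174. ]
s 0 exp cap ctr [394.2 172.7]
legs [array([409., 193.])]
```

Run:
```python
from h import *
Cw=load("w11")
rays=[ray(Cw,(421.4,270.3))]
for nm,e in (("top",None),("scene",None)):
    im=optics.read_camera(nm);D=cam(nm);m=np.array([.5613,-.1116,.127]);y=R.from_euler('z',-21.1,degrees=True)
    u,v=proj(D,m+y.apply([.0589,.0848,-.006]))
    hsv=cv2.cvtColor(im,cv2.COLOR_RGB2HSV);mk=cv2.inRange(hsv,(5,110,50),(25,255,255))
    n,l,st,ce=cv2.connectedComponentsWithStats(mk);print(nm,u,v)
    for i in range(1,n):
        if np.hypot(ce[i][0]-u,ce[i][1]-v)<25 and st[i,4]>4:
            print(st[i],ce[i]); o1,d1=rays[0];o2,d2=ray(D,ce[i])
            t=np.linalg.lstsq(np.c_[d1,-d2],o2-o1,rcond=None)[0];p=(o1+d1*t[0]+o2+d2*t[1])/2
            print("tri",(y.inv().apply(p-m)*1000).round(1),np.linalg.norm(o1+d1*t[0]-o2-d2*t[1]))
```

```text
top 331.6949612981904 126.2570845114223
scene 393.993281462976 174.68878750285037
[392 171   8   7  43] [395.69767442 174.18604651]
tri [62.6 84.2 -5.3] 0.001198664621487838
```

```bash
python3 -c "
from station import ctrl; print(ctrl.finish_job())"
```

```text
the job is handed in; nothing more can be done
None
```

The pin is fully home through the shaft with its loop snapped shut, the sample tube is pressed into both empty clips, and the job is handed in (about 27.5 s on the clock). On the way, the first push on the loop jammed and read about 107 N at the wrist (limit 120 N) and turned the paddle about 0.6°. After that I checked the closed loop in a picture but the tube's seating only from measurements.

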